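# Set three hold-downs on a lamination in order

## Robot

A 7-joint arm with a two-finger parallel gripper is mounted at the origin on a cart in front of the work surface, level with it; the furniture and walls round the work are solid. World frame = base frame: x ahead of the robot, y to its left, z up, the work surface at z = 0. Lengths are in m, angles in rad, forces in N, time in s.
With the tool pointing down it reaches from about 0.425 to 0.875 m from the base axis. Payload 4.7 kg.
Tool frame: the origin (TCP) lies between the finger pads; the fingertips stand 25 mm ahead of it and the grasp point (between the pads) lies 6 mm ahead of it; z points along the fingers, y is the direction in which the jaws open and shut (so a half turn about z gives the same grasp; the last joint's range is limited). The gripper opens to 87 mm and grips with 3 to 60 N. Pads are 19 mm wide; open, the fingers measure 117 mm over their backs; the gripper's body (75 mm by 190 mm) begins 51 mm behind the grasp point.
Start: joints at [1.328, 0.321, -0.07, 1.45, 0.023, 1.371, -0.057], TCP at [0.165, -0.629, 0.248] pointing down, gripper open.
Joint ranges: [-2.86, 2.86], [-0.3, 2.09], [-1.38, 1.24], [0.06, 2.45], [-1.56, 4.7], [0.09, 2.05], [-2.69, 2.69]. Speed limits (rad/s): [2.57, 2.57, 3.14, 3.14, 3.14, 3.14, 3.14].

## Interface

Orientations are given as a rotation vector (axis times angle).
In Python, from bench import * gives the robot as it stands.
- The arm moves only by the tool send_rows, never from a script. Its arguments are lists of equal length, an entry for each row: "rotation": the turn, a rotation vector about the tool's x, y, z in degrees, a list of three; "slide": the shift along the tool's x, y, z in mm, a list of three; "fingers": the gripper command: -1 is fully open, 1 is shut, values between are in proportion. In form: {"rotation": [[wx, wy, wz], ...], "slide": [[tx, ty, tz], ...], "fingers": [fingers, ...]}. A call has 1 to 12 rows; each row is the pose to reach, as a shift and turn from the pose commanded when the call began, along the tool's axes at that moment; what a row does not reach only later rows make up. A row lasts 1/10 s, in which the tool goes at most 50 mm and 8.59 degrees, less where a joint would pass 70% of its speed; a pose out of reach is approached as far as the arm can. A call with a gripper value outside its range is refused whole. The fingers move at their own pace and stop on an object; "force" is the grip in N (left out, the last holds). Time passes only in rows, so rows that repeat a pose let the fingers close. It gives the time, the measured TCP pose, the force and the opening at its end, in the units of the state.
- get_state(): the state, without advancing time (a new reading comes with each control period).
- get_image(name): name is "scene" or "top" or "wrist"; returns the picture (400x640x3 uint8, red, green, blue); there is no depth.
- camera_model(name): a dict with "intrinsics" (3x3 intrinsics, pixels), "k1" (the pictures are not rectified: a ray, as slopes to the right and down, at radius r is drawn at 1 + k1 r^2 times it, then the intrinsics apply), "rvec" (rotation vector, rad) and "tvec" (3), from world to camera coordinates, as OpenCV has them. Camera axes: x right, y down, z forward; pixel columns grow to the right and rows downward; lengths in m; the calibration is good to about 2 mm. A picture is of the moment at which its call begins: read the wrist's pose just before it. camera_model takes no time and is no camera call; for the wrist camera it gives the pose at the moment of the call.
- close_job(): hands the job in, once; it reports no verdict.
The state is a dict: "time": time; "joint_positions": joint angles; "qd": joint speeds; "joint_torque": joint torques, N m; "position": TCP position; "tool_rot": TCP orientation; "ft_force": force on the tool from outside, world axes, zero at the start; "torque": the same for the moment, N m; "grip_width": opening from 0.0 (shut) to 1.0 (fully open).
Only numpy, scipy, OpenCV 4.12 (cv2) and the standard library are available. Lean on these libraries where they do the work, as an engineer would, in place of code of your own. Each camera call takes 0.05 s, during which the arm holds its last target.

## Task

The two battens on the gluing board are to be held down so that they do not creep. With a fingertip, gently press the coloured knobs of the hold-downs all the way down until their pads rest on the battens: first the red one, then the yellow one, then the blue one. Do not grip, lift or shift anything, leave the other things alone, and finish with the hand clear.

Things in the scene. Friction and masses are not known exactly. Their poses are not given: they have to be found in the camera images.
- board: the gluing board: plywood, 170 (x) x 460 (y) x 12 mm thick, lying fixed on the table; origin at the centre of its underside, y along its length, z up
- pale_batten: pale sawn batten, 36 x 420 x 22 mm, loose, lying along the board between four short dowels; origin at the centre of its underside, y along its length
- dark_batten: dark brown batten, 36 x 360 x 22 mm, loose, lying on top of the pale one; origin at the centre of its underside, y along its length
- brush: wooden glue brush, 20 x 172 x 11 mm, loose, lying on the board on the robot's side of the battens; origin at its underside. Bystander
- wedge: pale wooden wedge blank, 24 x 70 x 14 mm, loose, lying on the board beside the brush; origin at its underside. Bystander
- hammer: small hammer, 95 x 253 x 26 mm, lying on the table; origin at its underside. Bystander
- red_post: the hold-down with the red knob, fixed on the board on the far side of the battens: a dark steel sleeve, 20 mm in diameter and 50 mm tall with a 34 mm foot, carrying a sliding rod with the knob and an arm that reaches over the battens; origin at the centre of the foot's underside, which is on the board's top (12 mm above the table); z up. The three stand in a row along the board, about 95 to 145 mm apart, and may stand in any order of colour
- red_knob (a point): centre of the flat top of the red knob (round, 34 mm across, 26 mm flat top), straight above its sleeve; about 111 mm above the table when fully up, 99 mm when fully down and let go; moves with the knob. The knob sits on its rod on a spring of 2 N per mm with 8 mm of give: at the stop it yields 3 to 6 mm more under 6 to 12 N, springs back when let go, and bottoms at 16 N
- red_head (a joint): how far the rod and arm under the red knob have been pushed down, in m: 0 = fully up, 0.012 = fully down, where the rubber pad on its arm (45 mm from the knob's axis) rests on the dark batten. It slides straight down against about 2.5 N of friction (more when pressed quickly) and stays where it is left; at the bottom it meets a stop. A steady push of 6 to 12 N carries it to the stop
- yellow_post: the hold-down with the yellow knob, fixed on the board on the far side of the battens: a dark steel sleeve, 20 mm in diameter and 50 mm tall with a 34 mm foot, carrying a sliding rod with the knob and an arm that reaches over the battens; origin at the centre of the foot's underside, which is on the board's top (12 mm above the table); z up. The three stand in a row along the board, about 95 to 145 mm apart, and may stand in any order of colour
- yellow_knob (a point): centre of the flat top of the yellow knob (round, 34 mm across, 26 mm flat top), straight above its sleeve; about 111 mm above the table when fully up, 99 mm when fully down and let go; moves with the knob. The knob sits on its rod on a spring of 2 N per mm with 8 mm of give: at the stop it yields 3 to 6 mm more under 6 to 12 N, springs back when let go, and bottoms at 16 N
- yellow_head (a joint): how far the rod and arm under the yellow knob have been pushed down, in m: 0 = fully up, 0.012 = fully down, where the rubber pad on its arm (45 mm from the knob's axis) rests on the dark batten. It slides straight down against about 2.5 N of friction (more when pressed quickly) and stays where it is left; at the bottom it meets a stop. A steady push of 6 to 12 N carries it to the stop
- blue_post: the hold-down with the blue knob, fixed on the board on the far side of the battens: a dark steel sleeve, 20 mm in diameter and 50 mm tall with a 34 mm foot, carrying a sliding rod with the knob and an arm that reaches over the battens; origin at the centre of the foot's underside, which is on the board's top (12 mm above the table); z up. The three stand in a row along the board, about 95 to 145 mm apart, and may stand in any order of colour
- blue_knob (a point): centre of the flat top of the blue knob (round, 34 mm across, 26 mm flat top), straight above its sleeve; about 111 mm above the table when fully up, 99 mm when fully down and let go; moves with the knob. The knob sits on its rod on a spring of 2 N per mm with 8 mm of give: at the stop it yields 3 to 6 mm more under 6 to 12 N, springs back when let go, and bottoms at 16 N
- blue_head (a joint): how far the rod and arm under the blue knob have been pushed down, in m: 0 = fully up, 0.012 = fully down, where the rubber pad on its arm (45 mm from the knob's axis) rests on the dark batten. It slides straight down against about 2.5 N of friction (more when pressed quickly) and stays where it is left; at the bottom it meets a stop. A steady push of 6 to 12 N carries it to the stop

How it is judged:
On the way, in this order (a step that is already met when the one before it is completed fails the run):
1. the red knob is pressed down (value of joint red_head above 0.0095 m), for 0.1 s.
2. the yellow knob is pressed down (value of joint yellow_head above 0.0095 m), for 0.1 s.
3. the blue knob is pressed down (value of joint blue_head above 0.0095 m), for 0.1 s.
At the end, for the whole second after the job is handed in: all three knobs are at least 9.5 mm down of their 12 mm, both battens lie within 20 mm and the bystanders within 30 mm of where they started, the dark batten at rest (value of joint each of red_head, yellow_head, blue_head above 0.0095 m and distance of each of pale_batten, dark_batten from where it was at the start of the episode below 0.02 m and distance of each of brush, wedge, hammer from where it was at the start of the episode below 0.03 m and linear speed of dark_batten below 0.02 m/s); the robot touches nothing.
It fails at once if the yellow knob is pressed halfway down before the red one is down (value of joint yellow_head above 0.006 m and value of joint red_head below 0.0095 m).
It fails at once if the blue knob is pressed halfway down before the yellow one is down (value of joint blue_head above 0.006 m and value of joint yellow_head below 0.0095 m).
It fails at once if a hold-down is pressed or struck with more than 30 N (contact force between any of the fingers, the arm and red_post above 30 N or contact force between any of the fingers, the arm and yellow_post above 30 N or contact force between any of the fingers, the arm and blue_post above 30 N).
It fails at once if a batten is lifted by 10 mm or shifted by more than 20 mm (height (world z) of pale_batten above 0.022 m or height (world z) of dark_batten above 0.044 m or distance of any of pale_batten, dark_batten from where it was at the start of the episode above 0.02 m).
It fails at once if a bystander is lifted or moved by more than 30 mm (distance of any of brush, wedge, hammer from where it was at the start of the episode above 0.03 m).
It also fails if it takes over 48 s, if anything falls off the work surface, if the arm or the gripper's body presses on something with over 40 N, if the wrist force passes 120 N, or if a joint passes its speed limit or range.

## Working session

There is one attempt and no reset: what is moved stays moved. The work goes in short steps, Python scripts to look and compute and a tool call to move; the robot and the scene stay as the last step left them, time stands still between calls to the robot, and variables do not carry over. Pictures are saved under pics/ and viewed, and the job is handed in when it is done.

Besides the shell and the picture viewer there is one more tool, called by a JSON object that holds its "method" and its "body". send_rows: Moves the arm, as the interface text tells. Its arguments: {"type":"object","properties":{"rotation":{"type":"array"},"slide":{"type":"array"},"fingers":{"type":"array"},"force":{"type":"number"}},"required":["rotation","slide","fingers"]}

```bash
mkdir -p pics
cat > h.py <<'E'
from bench import *
import numpy as np, cv2
def snap(n,f):
    im=get_image(n); cv2.imwrite('pics/'+f,im[:,:,::-1]); return im
E
python3 - <<'E'
from h import *
s=get_state(); print({k:np.round(v,4).tolist() for k,v in s.items()})
for n in ("scene","top"):
    snap(n,n+'1.png'); c=camera_model(n); print(n,c)
E
```

```text
{'time': 0.0, 'joint_positions': [1.3281, 0.3218, -0.0701, 1.4517, 0.0226, 1.3708, -0.0569], 'qd': [-0.0002, 0.0016, 0.0009, -0.0009, 0.0008, 0.0002, 0.0013], 'joint_torque': [0.0001, -49.1292, -0.4038, -31.2526, -0.064, 0.0438, 0.0001], 'position': [0.1649, -0.6282, 0.2464], 'tool_rot': [-3.1138, -0.4021, 0.0006], 'ft_force': [0.2979, 0.1242, 0.1244], 'torque': [-0.0167, 0.0404, 0.0199], 'grip_width': 1.0}
scene {'intrinsics': array([[361.348368  ,   0.        , 321.81561682],
       [  0.        , 361.348368  , 205.94044423],
       [  0.        ,   0.        ,   1.        ]]), 'k1': 0.01949907517933842, 'rvec': array([ 0.90128443, -2.55736075,  0.99512924]), 'tvec': array([0.34534488, 0.39782151, 0.90320617])}
top {'intrinsics': array([[384.9425901 ,   0.        , 316.87810168],
       [  0.        , 384.9425901 , 203.78897345],
       [  0.        ,   0.        ,   1.        ]]), 'k1': -0.06945983294738999, 'rvec': array([ 2.1675134 , -2.13761892,  0.16700885]), 'tvec': array([-0.1498182 ,  0.5481198 ,  0.92415413])}
```

View pics/scene1.png

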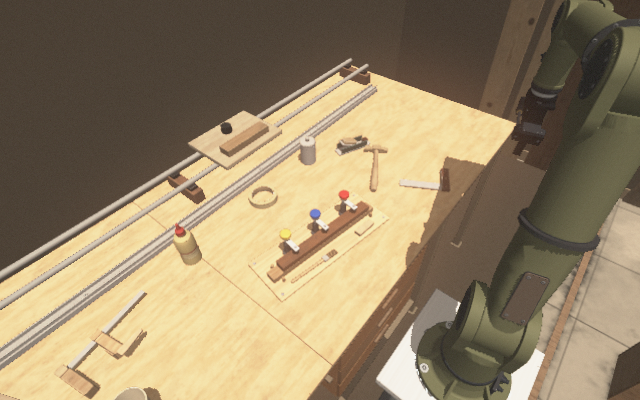

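View pics/top1.png

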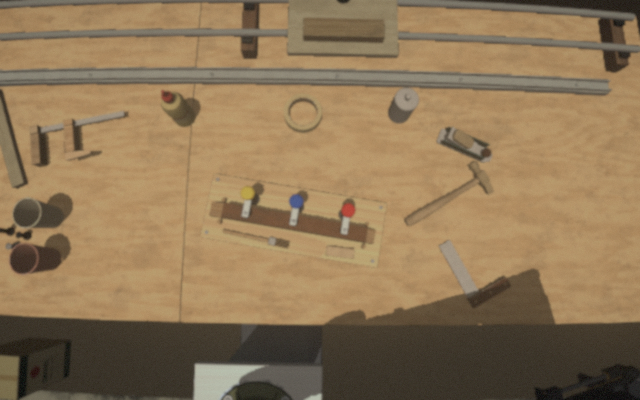

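The top view shows yellow (248,192), blue (297,201) and red (348,210) from left to right, with the arms reaching towards the robot. I'll locate them with both cameras.

```bash
cat >> h.py <<'E'
def ray(n,px,cm=None):
    c=cm or camera_model(n); K=c['intrinsics']
    d=np.array([(px[0]-K[0,2])/K[0,0],(px[1]-K[1,2])/K[1,1]]); u=d.copy()
    for _ in range(20): u=d/(1+c['k1']*(u@u))
    R=cv2.Rodrigues(c['rvec'])[0]; o=-R.T@c['tvec']; v=R.T@np.r_[u,1]
    return o,v/np.linalg.norm(v)
def plane(n,px,z,cm=None):
    o,v=ray(n,px,cm); return o+v*(z-o[2])/v[2]
def tri(a):
    A=0;b=0
    for o,v in a:
        P=np.eye(3)-np.outer(v,v); A=A+P; b=b+P@o
    return np.linalg.solve(A,b)
HU={'red':(0,8),'yellow':(22,32),'blue':(108,128)}
def blob(im,c,roi):
    x0,x1,y0,y1=roi; h=cv2.cvtColor(im,cv2.COLOR_RGB2HSV).astype(int)[y0:y1,x0:x1]
    lo,hi=HU[c]; m=(h[...,0]>=lo)&(h[...,0]<=hi)&(h[...,1]>150)&(h[...,2]>90)
    if c=='red': m|=(h[...,0]>174)&(h[...,1]>150)&(h[...,2]>90)
    n,l,st,ce=cv2.connectedComponentsWithStats(m.astype(np.uint8))
    k=1+np.argmax(st[1:,4]); return ce[k]+[x0,y0],st[k]
E
python3 - <<'E'
from h import *
T=cv2.imread('pics/top1.png')[:,:,::-1].copy();S=cv2.imread('pics/scene1.png')[:,:,::-1].copy()
R={'yellow':((235,262,180,203),(275,295,225,245)),'blue':((285,310,190,212),(305,325,205,225)),'red':((335,360,198,220),(335,352,187,203))}
for c,(a,b) in R.items():
    p,st=blob(T,c,a);q,sq=blob(S,c,b)
    print(c,p.round(1),st,q.round(1),sq,'top plane',plane('top',p,.105).round(4),'sc',plane('scene',q,.105).round(4),'tri',tri([ray('top',p),ray('scene',q)]).round(4))
for n,p in [('hamhead',(482,178)),('hamtail',(408,221))]: print(n,plane('top',p,0.01).round(3))
for p in [(218,177),(386,202),(376,265),(203,236)]: print('board',plane('top',p,.012).round(3))
E
```

```text
Traceback (most recent call last):
  File "h.py", line 24, in blob
    k=1+np.argmax(st[1:,4]); return ce[k]+[x0,y0],st[k]
        ~~~~~~~~~^^^^^^^^^^
ValueError: attempt to get argmax of an empty sequence
```

```bash
cat > m.py <<'E'
from h import *
T=cv2.imread('pics/top1.png')[:,:,::-1].copy();S=cv2.imread('pics/scene1.png')[:,:,::-1].copy()
for I,x,y in [(T,248,192),(T,297,201),(T,348,210),(S,286,234),(S,315,213),(S,344,194)]: print(cv2.cvtColor(I,cv2.COLOR_RGB2HSV)[y-1:y+2:2,x-1:x+2].tolist())
a=cv2.resize(T[165:275,195:395],None,fx=4,fy=4,interpolation=3); cv2.imwrite('pics/tz.png',a[:,:,::-1])
R={'yellow':((235,262,180,203),(275,295,225,245)),'blue':((285,310,190,212),(305,325,205,225)),'red':((335,360,198,220),(335,352,187,203))}
for c,(a,b) in R.items():
    p,st=blob(T,c,a);q,sq=blob(S,c,b)
    print(c,p.round(1),st,q.round(1),sq,'top plane',plane('top',p,.105).round(4),'sc',plane('scene',q,.105).round(4),'tri',tri([ray('top',p),ray('scene',q)]).round(4))
for n,p in [('hamhead',(482,178)),('hamtail',(408,221))]: print(n,plane('top',p,0.01).round(3))
for p in [(218,177),(386,202),(376,265),(203,236)]: print('board',plane('top',p,.012).round(3))
E
sed -i 's/>150/>110/g;s/\[...,2\]>90/[...,2]>60/g' h.py; python3 m.py
```

```text
[[[24, 151, 186], [24, 149, 186], [24, 152, 185]], [[24, 152, 185], [23, 149, 187], [24, 150, 185]]]
[[[113, 113, 136], [114, 112, 137], [113, 112, 137]], [[113, 118, 136], [113, 106, 140], [114, 112, 137]]]
[[[3, 174, 180], [3, 172, 184], [3, 172, 182]], [[3, 173, 180], [4, 176, 181], [3, 172, 182]]]
[[[27, 131, 246], [27, 130, 246], [27, 131, 246]], [[27, 126, 246], [28, 125, 246], [27, 126, 246]]]
[[[115, 112, 207], [115, 112, 208], [115, 109, 208]], [[115, 113, 208], [116, 110, 209], [115, 112, 211]]]
[[[3, 163, 244], [3, 163, 244], [3, 165, 244]], [[3, 161, 245], [3, 160, 245], [3, 159, 245]]]
yellow [246.8 192.6] [  6   7  13  12 122] [285. 233.] [ 5  4 11  9 82] top plane [0.5648 0.0232 0.105 ] sc [0.5662 0.0204 0.105 ] tri [0.5641 0.0224 0.1087]
blue [297.7 199.8] [11  7  4  7 12] [315.  212.7] [ 7  5  8  6 31] top plane [ 0.5495 -0.0965  0.105 ] sc [ 0.5479 -0.0957  0.105 ] tri [ 0.5494 -0.0966  0.1033]
red [347.7 209.7] [  6   5  14  14 154] [343.6 194.4] [ 4  3 10 10 76] top plane [ 0.5278 -0.2135  0.105 ] sc [ 0.5265 -0.2142  0.105 ] tri [ 0.5272 -0.2139  0.105 ]
hamhead [ 0.63  -0.581  0.01 ]
hamtail [ 0.513 -0.379  0.01 ]
board [0.621 0.116 0.012]
board [ 0.562 -0.322  0.012]
board [ 0.4   -0.294  0.012]
board [0.467 0.147 0.012]
```

View pics/tz.png

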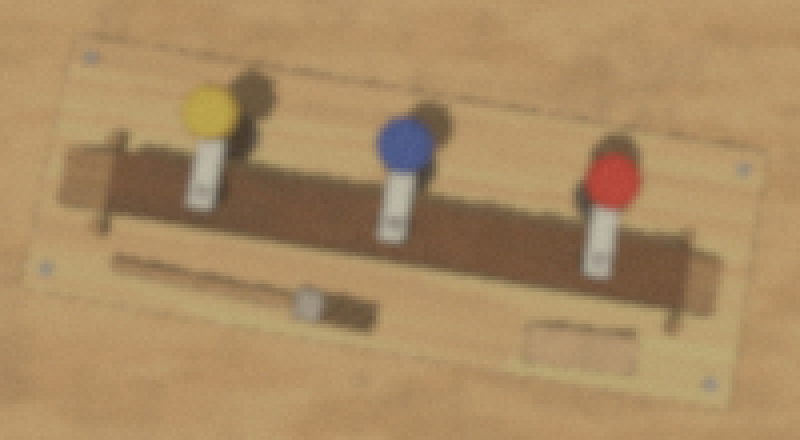

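```bash
sed -i 's/>110/>75/g' h.py
cat >> h.py <<'E'
from scipy.spatial.transform import Rotation as Ro
def go(target):
    s=get_state(); R=Ro.from_rotvec(s['tool_rot']).as_matrix()
    return (R.T@(np.array(target)-s['position'])*1000).round(1)
E
python3 m.py | grep -E "blue|yellow|red"; python3 -c "
from h import *
print(go([.5275,-.2135,.20]),Ro.from_rotvec(get_state()['tool_rot']).as_matrix().round(3))"
```

```text
yellow [246.8 192.7] [  6   7  13  13 123] [285.4 231.7] [  0   0  20  14 157] top plane [0.5647 0.0232 0.105 ] sc [0.5685 0.0161 0.105 ] tri [0.5629 0.0213 0.1146]
blue [296.  200.9] [  6   5  11  12 110] [314.9 213.3] [ 6  5  9  8 60] top plane [ 0.5468 -0.0926  0.105 ] sc [ 0.5468 -0.0937  0.105 ] tri [ 0.5464 -0.0928  0.1061]
red [347.6 210. ] [  6   5  14  15 159] [343.7 194.4] [ 4  3 10 10 77] top plane [ 0.5273 -0.2134  0.105 ] sc [ 0.5262 -0.2141  0.105 ] tri [ 0.5268 -0.2137  0.105 ]
[ 456.  -309.    47.1] [[ 0.967  0.254 -0.001]
 [ 0.254 -0.967  0.002]
 [-0.    -0.002 -1.   ]]
```

{"method": "send_rows", "body": {"rotation": [[0, 0, 0], [0, 0, 0], [0, 0, 0], [0, 0, 0], [0, 0, 0], [0, 0, 0], [0, 0, 0], [0, 0, 0], [0, 0, 0], [0, 0, 0], [0, 0, 0], [0, 0, 0]], "slide": [[10, -7, 0], [30, -20, 0], [60, -40, 0], [95, -64, 0], [130, -88, 0], [165, -112, 0], [200, -135, 0], [235, -159, 0], [270, -183, 0], [300, -203, 0], [320, -217, 0], [330, -224, 0]], "fingers": [1, 1, 1, 1, 1, 1, 1, 1, 1, 1, 1, 1], "force": 10}}

```text
time: 1.3
position: [0.4293, -0.3246, 0.2476]
tool_rot: [-3.114, -0.41, -0.001]
ft_force: [0.4, 0.6, 0.2]
grip_width: 0.03
```

```bash
python3 -c "
from h import *
s=get_state();print(s['position'],s['ft_force'],s['grip_width'],go([.527,-.2137,.20]))
snap('wrist','w1.png')"
```

```text
[ 0.42928817 -0.32463164  0.24755641] [0.41267085 0.58528995 0.2034275 ] 0.030407437270118656 [123.1 -81.8  47.7]
```

View pics/w1.png

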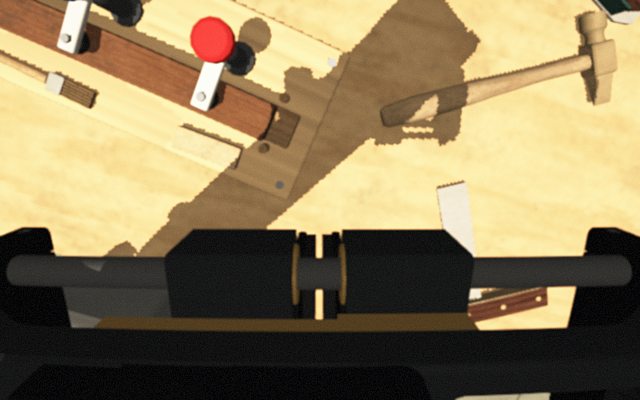

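The wrist view shows the red knob at about (212,40) with its arm to the lower left, and the shut fingers at (319,270). I'll check the knob position from here.

```bash
python3 -c "
from h import *
im=cv2.imread('pics/w1.png')[:,:,::-1].copy()
p,st=blob(im,'red',(170,260,0,80));print(p,st,plane('wrist',p,.107))
print(get_state()['position'],get_state()['grip_width'])
"
```

```text
[212.43014033  40.02989628] [  20   17   46   46 1639] [ 0.5285313  -0.21344004  0.107     ]
[ 0.42982209 -0.324151    0.24753682] 0.01632756030281365
```

{"method": "send_rows", "body": {"rotation": [[0, 0, 0], [0, 0, 0], [0, 0, 0], [0, 0, 0], [0, 0, 0], [0, 0, 0], [0, 0, 0]], "slide": [[10, -7, 0], [30, -20, 5], [60, -40, 15], [90, -60, 25], [105, -71, 30], [111, -74, 30], [111, -74, 30]], "fingers": [1, 1, 1, 1, 1, 1, 1]}}

```text
time: 2.05
position: [0.5159, -0.229, 0.2175]
tool_rot: [3.116, 0.402, -0.001]
ft_force: [0.2, -0.6, -0.6]
grip_width: 0.006
```

```bash
python3 -c "
from h import *
s=get_state();print(s['position'],s['ft_force'],s['grip_width'],go([.527,-.2137,.15]))
cm=camera_model('wrist')
im=snap('wrist','w2.png')
p,st=blob(im,'red',(0,640,0,400));print(p,st,plane('wrist',p,.107,cm))
snap('scene','s2.png')
a=cv2.imread('pics/s2.png')[100:300,240:440];cv2.imwrite('pics/s2z.png',cv2.resize(a,(600,600)))
"
```

```text
[ 0.51586624 -0.22899622  0.21747042] [ 0.15338647 -0.60319281 -0.55928165] 0.006366256545227927 [ 14.7 -12.   67.5]
[302.47403382 185.75845411] [ 279  162   46   49 1656] [ 0.52864297 -0.2132683   0.107     ]
```

View pics/w2.png

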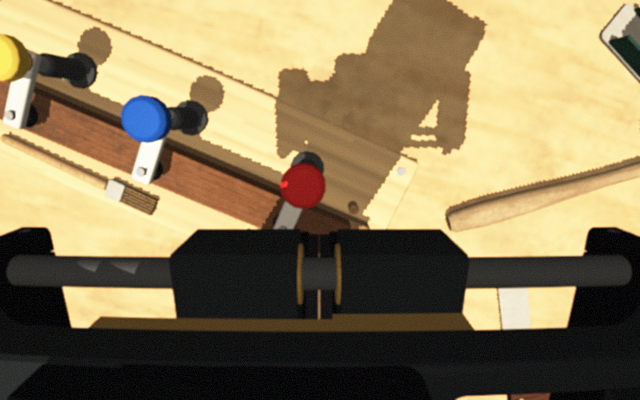

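View pics/s2z.png

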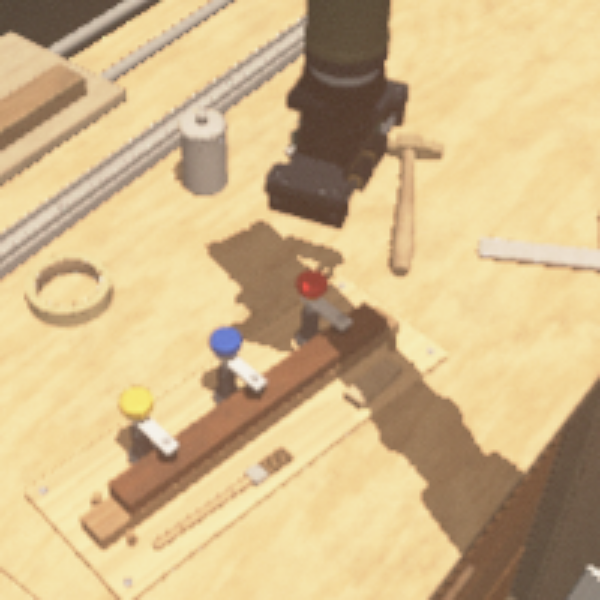

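The red knob at (302,186) in the wrist view agrees with the fixed cameras to within 2 mm. I'll measure the other two from here as well, then move over red.

```bash
python3 -c "
from h import *
im=cv2.imread('pics/w2.png')[:,:,::-1].copy()
for c,r in (('blue',(110,180,80,150)),('yellow',(0,40,20,90))):
  p,st=blob(im,c,r);print(c,p,st,plane('wrist',p,.107))
s=get_state();print(s['position'],go([.528,-.2135,.144]))
"
```

```text
blue [144.60943718 118.82035247] [  11   16   50   46 1759] [ 0.54709798 -0.09297565  0.107     ]
yellow [15.07801418 42.75035461] [   0    0   40   60 1410] [0.57783806 0.00945813 0.107     ]
[ 0.51508921 -0.23059299  0.21780749] [ 16.8 -13.4  73.8]
```

{"method": "send_rows", "body": {"rotation": [[0, 0, 0], [0, 0, 0], [0, 0, 0], [0, 0, 0], [0, 0, 0], [0, 0, 0], [0, 0, 0], [0, 0, 0]], "slide": [[8, -6, 5], [16, -13, 20], [17, -13, 40], [17, -13, 55], [17, -13, 66], [17, -13, 71], [17, -13, 72], [17, -13, 72]], "fingers": [1, 1, 1, 1, 1, 1, 1, 1]}}

```text
time: 2.95
position: [0.5293, -0.2118, 0.1459]
tool_rot: [3.115, 0.402, 0.001]
ft_force: [-0.0, 0.5, 0.3]
grip_width: 0.006
```

```bash
python3 -c "
from h import *
snap('scene','s3.png')
a=cv2.imread('pics/s3.png')[150:250,290:390];cv2.imwrite('pics/s3z.png',cv2.resize(a,(600,600)))
s=get_state();print(s['position'],s['ft_force'],go([.528,-.2135,.136]))
"
```

```text
[ 0.52947643 -0.21185159  0.1461949 ] [ 0.19929535 -0.81094647 -0.17266158] [-1.9  1.2 10.2]
```

View pics/s3z.png

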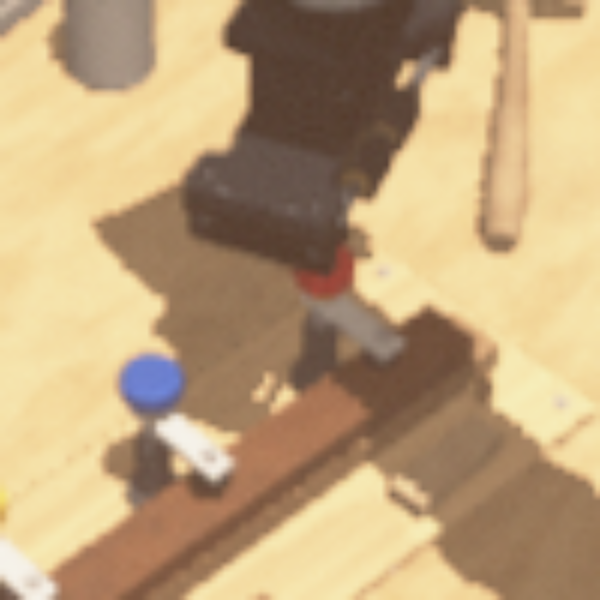

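{"method": "send_rows", "body": {"rotation": [[0, 0, 0], [0, 0, 0], [0, 0, 0], [0, 0, 0], [0, 0, 0], [0, 0, 0], [0, 0, 0], [0, 0, 0], [0, 0, 0], [0, 0, 0], [0, 0, 0], [0, 0, 0]], "slide": [[-1, 1, 4], [-1, 1, 8], [-1, 1, 10], [-1, 1, 12], [-1, 1, 14], [-1, 1, 16], [-1, 1, 18], [-1, 1, 20], [-1, 1, 22], [-1, 1, 23], [-1, 1, 24], [-1, 1, 24]], "fingers": [1, 1, 1, 1, 1, 1, 1, 1, 1, 1, 1, 1]}}

```text
time: 4.2
position: [0.5284, -0.2129, 0.1219]
tool_rot: [3.115, 0.402, -0.0]
ft_force: [-1.4, -0.1, 5.4]
grip_width: 0.006
```

{"method": "send_rows", "body": {"rotation": [[0, 0, 0], [0, 0, 0], [0, 0, 0], [0, 0, 0]], "slide": [[0, 0, 1], [0, 0, 2], [0, 0, 2], [0, 0, 2]], "fingers": [1, 1, 1, 1]}}

```text
time: 4.6
position: [0.5284, -0.2129, 0.1204]
tool_rot: [3.115, 0.402, -0.0]
ft_force: [-4.4, 0.7, 7.1]
grip_width: 0.006
```

Force rises with depth at about the spring rate (5.4 to 7.1 N), so the rod is at its stop. Lifting off and checking.

{"method": "send_rows", "body": {"rotation": [[0, 0, 0], [0, 0, 0], [0, 0, 0], [0, 0, 0], [0, 0, 0], [0, 0, 0], [0, 0, 0], [0, 0, 0]], "slide": [[0, 0, -3], [0, 0, -7], [0, 0, -15], [0, 0, -30], [0, 0, -50], [0, 0, -70], [0, 0, -80], [0, 0, -80]], "fingers": [1, 1, 1, 1, 1, 1, 1, 1]}}

```text
time: 5.4
position: [0.5295, -0.213, 0.2018]
tool_rot: [3.114, 0.402, 0.005]
ft_force: [-0.6, -0.3, -0.0]
grip_width: 0.008
```

```bash
python3 -c "
from h import *
S=snap('scene','s4.png')
a=cv2.imread('pics/s4.png')[170:270,260:360];cv2.imwrite('pics/s4z.png',cv2.resize(a,(600,600)))
O=cv2.imread('pics/scene1.png')[:,:,::-1].copy()
for c,r in (('red',(335,352,187,206)),('blue',(305,325,205,225))):
  for I in (O,S): print(c,blob(I,c,r))
s=get_state();print(s['position'],s['ft_force'],go([.5645,.022,.20]))
"
```

```text
red (array([343.67532468, 194.41558442]), array([ 4,  3, 10, 10, 77], dtype=int32))
red (array([343.40789474, 197.02631579]), array([ 4,  6, 10,  9, 76], dtype=int32))
blue (array([314.88333333, 213.28333333]), array([ 6,  5,  9,  8, 60], dtype=int32))
blue (array([314.81538462, 213.26153846]), array([ 5,  5, 10,  8, 65], dtype=int32))
[ 0.52876807 -0.21284732  0.20027761] [-0.16735621  0.69632602 -0.45245042] [ 9.420e+01 -2.181e+02  1.000e-01]
```

View pics/s4z.png

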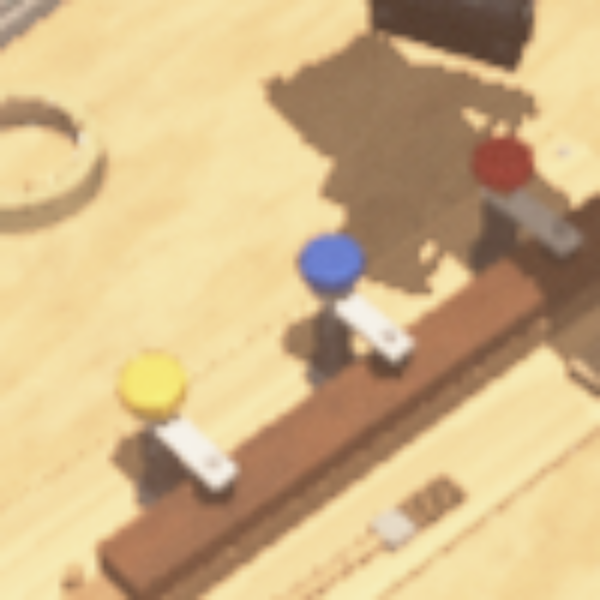

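The red knob has dropped 2.6 px (now at about (343,197)) and its arm lies on the batten. I'll check that against the predicted shift for 12 mm.

```bash
python3 -c "
from h import *
c=camera_model('scene')
for z in (.111,.099): print(cv2.projectPoints(np.array([[.528,-.2135,z]]),c['rvec'],c['tvec'],c['intrinsics'],np.array([c['k1'],0,0,0]))[0])
"
```

```text
[[[343.19581055 192.96199827]]]
[[[343.0725347  195.57304367]]]
```

{"method": "send_rows", "body": {"rotation": [[0, 0, 0], [0, 0, 0], [0, 0, 0], [0, 0, 0], [0, 0, 0], [0, 0, 0], [0, 0, 0], [0, 0, 0], [0, 0, 0]], "slide": [[5, -12, 0], [17, -40, 0], [33, -77, 0], [50, -115, 0], [66, -153, 0], [75, -174, 0], [78, -180, 0], [78, -180, 0], [78, -180, 0]], "fingers": [1, 1, 1, 1, 1, 1, 1, 1, 1]}}

```text
time: 6.35
position: [0.5576, -0.0206, 0.1989]
tool_rot: [3.115, 0.399, -0.002]
ft_force: [0.3, -0.4, -0.4]
grip_width: 0.003
```

```bash
python3 -c "
from h import *
s=get_state();cm=camera_model('wrist')
im=snap('wrist','w5.png')
p,st=blob(im,'yellow',(200,400,60,228));print(p,st,plane('wrist',p,.107,cm))
print(s['position'],s['ft_force'],go([.5645,.022,.146]))
"
```

```text
[262.76443662  72.56056338] [   0    0  133   43 2840] [0.63948887 0.03753422 0.107     ]
[ 0.55764684 -0.02063877  0.19886489] [ 0.33299002 -0.35074142 -0.37272095] [ 17.4 -40.   53. ]
```

View pics/w5.png

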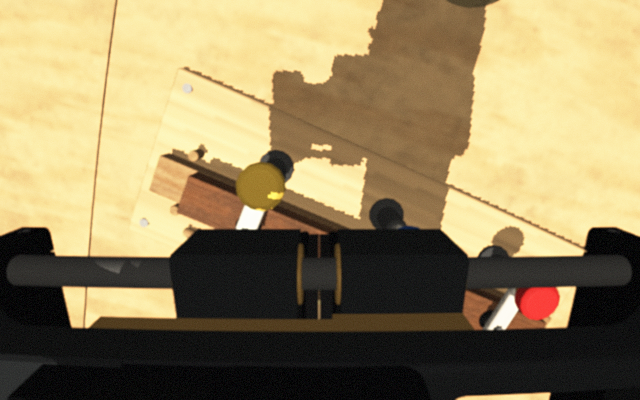

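Red dropped the full 12 mm: 2.6 px both predicted and seen. The wrist view shows the yellow knob centred at about (261,187).

```bash
python3 -c "
from h import *
print(plane('wrist',(261,187),.107),go([.5645,.022,.146]))
"
```

```text
[0.56637428 0.02206572 0.107     ] [ 17.4 -40.   53. ]
```

{"method": "send_rows", "body": {"rotation": [[0, 0, 0], [0, 0, 0], [0, 0, 0], [0, 0, 0], [0, 0, 0], [0, 0, 0], [0, 0, 0], [0, 0, 0], [0, 0, 0]], "slide": [[5, -10, 0], [14, -30, 5], [18, -40, 15], [18, -40, 30], [18, -40, 42], [18, -40, 50], [18, -40, 52], [18, -40, 52], [18, -40, 52]], "fingers": [1, 1, 1, 1, 1, 1, 1, 1, 1]}}

```text
time: 7.3
position: [0.5657, 0.024, 0.148]
tool_rot: [3.116, 0.401, 0.001]
ft_force: [-0.1, -0.1, -0.5]
grip_width: 0.006
```

```bash
python3 -c "
from h import *
s=get_state();print(s['position'],s['ft_force'],go([.565,.022,.136]))
"
```

```text
[0.56570253 0.02401442 0.14796279] [-0.0602507  -0.10217387 -0.47287866] [-1.2  1.8 12. ]
```

Contact is expected at 12 mm and the stop at 24 mm. I'll go to 27, as for red.

{"method": "send_rows", "body": {"rotation": [[0, 0, 0], [0, 0, 0], [0, 0, 0], [0, 0, 0], [0, 0, 0], [0, 0, 0], [0, 0, 0], [0, 0, 0], [0, 0, 0], [0, 0, 0], [0, 0, 0], [0, 0, 0]], "slide": [[-1, 1, 5], [-1, 1.5, 9], [-1, 1.5, 11], [-1, 1.5, 13], [-1, 1.5, 15], [-1, 1.5, 17], [-1, 1.5, 19], [-1, 1.5, 21], [-1, 1.5, 23], [-1, 1.5, 25], [-1, 1.5, 26], [-1, 1.5, 26]], "fingers": [1, 1, 1, 1, 1, 1, 1, 1, 1, 1, 1, 1]}}

```text
time: 8.5
position: [0.5648, 0.0226, 0.1218]
tool_rot: [3.115, 0.402, -0.0]
ft_force: [-2.7, -0.4, 5.3]
grip_width: 0.01
```

{"method": "send_rows", "body": {"rotation": [[0, 0, 0], [0, 0, 0], [0, 0, 0], [0, 0, 0]], "slide": [[0, 0, 1], [0, 0, 2], [0, 0, 2], [0, 0, 2]], "fingers": [1, 1, 1, 1]}}

```text
time: 8.9
position: [0.5648, 0.0226, 0.1204]
tool_rot: [3.115, 0.402, 0.0]
ft_force: [-3.8, -1.5, 7.8]
grip_width: 0.002
```

{"method": "send_rows", "body": {"rotation": [[0, 0, 0], [0, 0, 0], [0, 0, 0], [0, 0, 0], [0, 0, 0], [0, 0, 0], [0, 0, 0], [0, 0, 0]], "slide": [[0, 0, -3], [0, 0, -7], [0, 0, -15], [0, 0, -30], [0, 0, -50], [0, 0, -70], [0, 0, -80], [0, 0, -80]], "fingers": [1, 1, 1, 1, 1, 1, 1, 1]}}

```text
time: 9.7
position: [0.5659, 0.0229, 0.2017]
tool_rot: [3.115, 0.402, 0.006]
ft_force: [0.1, -0.0, -0.6]
grip_width: 0.005
```

```bash
python3 -c "
from h import *
S=snap('scene','s6.png')
a=cv2.imread('pics/s6.png')[170:270,260:360];cv2.imwrite('pics/s6z.png',cv2.resize(a,(600,600)))
s=get_state();print(s['position'],s['ft_force'],go([.547,-.0928,.20]))
"
```

```text
[0.56514699 0.02270984 0.20024193] [-0.00484815  0.4252804  -0.27871236] [-46.9 107.1   0.2]
```

View pics/s6z.png

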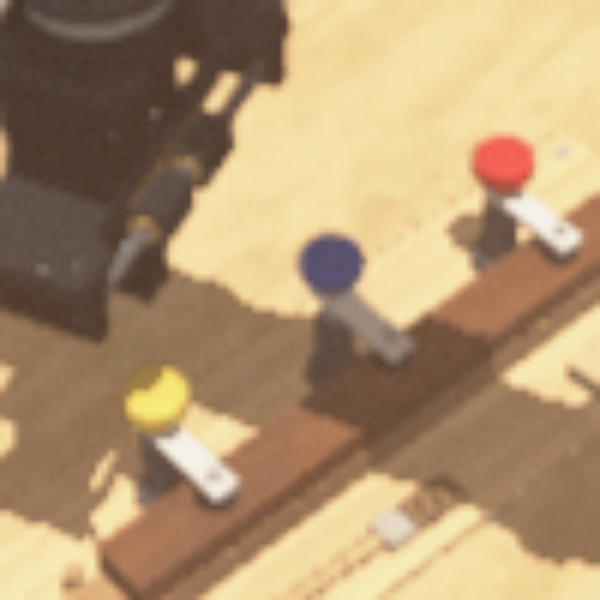

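Yellow has dropped by about 15 of the zoomed pixels (its centre in this crop went from y=385 to 400), the same as red. Now blue.

{"method": "send_rows", "body": {"rotation": [[0, 0, 0], [0, 0, 0], [0, 0, 0], [0, 0, 0], [0, 0, 0], [0, 0, 0], [0, 0, 0], [0, 0, 0], [0, 0, 0], [0, 0, 0], [0, 0, 0], [0, 0, 0]], "slide": [[-5, 12, 0], [-15, 34, 0], [-28, 64, 0], [-40, 92, 0], [-46, 105, 0], [-47, 107, 5], [-47, 107, 20], [-47, 107, 35], [-47, 107, 46], [-47, 107, 52], [-47, 107, 53], [-47, 107, 53]], "fingers": [1, 1, 1, 1, 1, 1, 1, 1, 1, 1, 1, 1]}}

```text
time: 10.95
position: [0.5466, -0.0924, 0.1464]
tool_rot: [-3.115, -0.403, 0.0]
ft_force: [-0.5, 0.3, 0.6]
grip_width: 0.007
```

```bash
python3 -c "
from h import *
S=snap('scene','s7.png')
a=cv2.imread('pics/s7.png')[170:270,260:360];cv2.imwrite('pics/s7z.png',cv2.resize(a,(600,600)))
s=get_state();print(s['position'],s['ft_force'],go([.547,-.0928,.136]))
"
```

```text
[ 0.54684117 -0.0925706   0.14687184] [ 0.26715447 -0.44978133 -0.22258366] [ 0.1  0.3 10.9]
```

View pics/s7z.png

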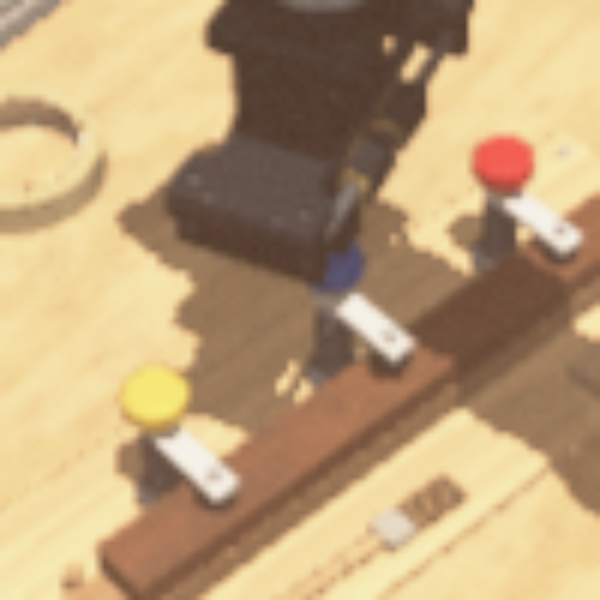

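The hand is over blue, and both red and yellow are down.

{"method": "send_rows", "body": {"rotation": [[0, 0, 0], [0, 0, 0], [0, 0, 0], [0, 0, 0], [0, 0, 0], [0, 0, 0], [0, 0, 0], [0, 0, 0], [0, 0, 0], [0, 0, 0], [0, 0, 0], [0, 0, 0]], "slide": [[0, 0, 4], [0, 0, 8], [0, 0, 10], [0, 0, 12], [0, 0, 14], [0, 0, 16], [0, 0, 18], [0, 0, 20], [0, 0, 22], [0, 0, 24], [0, 0, 25], [0, 0, 25]], "fingers": [1, 1, 1, 1, 1, 1, 1, 1, 1, 1, 1, 1]}}

```text
time: 12.2
position: [0.5465, -0.0928, 0.1218]
tool_rot: [3.115, 0.402, -0.0]
ft_force: [-3.2, -0.4, 5.5]
grip_width: 0.006
```

{"method": "send_rows", "body": {"rotation": [[0, 0, 0], [0, 0, 0], [0, 0, 0], [0, 0, 0]], "slide": [[0, 0, 1], [0, 0, 2], [0, 0, 2], [0, 0, 2]], "fingers": [1, 1, 1, 1]}}

```text
time: 12.6
position: [0.5465, -0.0928, 0.1204]
tool_rot: [3.115, 0.402, -0.0]
ft_force: [-4.1, 0.3, 7.4]
grip_width: 0.007
```

{"method": "send_rows", "body": {"rotation": [[0, 0, 0], [0, 0, 0], [0, 0, 0], [0, 0, 0], [0, 0, 0], [0, 0, 0], [0, 0, 0], [0, 0, 0], [0, 0, 0], [0, 0, 0]], "slide": [[0, 0, -3], [0, 0, -7], [0, 0, -15], [0, 0, -30], [0, 0, -55], [0, 0, -85], [0, 0, -110], [0, 0, -120], [0, 0, -120], [0, 0, -120]], "fingers": [1, 1, 1, 1, 1, 1, 1, 1, 1, 1]}}

```text
time: 13.6
position: [0.546, -0.0928, 0.2387]
tool_rot: [-3.116, -0.402, 0.002]
ft_force: [-0.5, -0.9, -0.5]
grip_width: 0.006
```

```bash
python3 -c "
from h import *
S=snap('scene','s8.png')
a=cv2.imread('pics/s8.png')[140:300,240:400];O=cv2.imread('pics/scene1.png')[140:300,240:400]
cv2.imwrite('pics/s8z.png',np.hstack([cv2.resize(O,(400,400)),cv2.resize(a,(400,400))]))
O=cv2.imread('pics/scene1.png')[:,:,::-1].copy()
for c,r in (('red',(335,352,187,206)),('blue',(305,325,205,225)),('yellow',(278,294,226,242))):
  print(c,[blob(I,c,r)[0].round(1).tolist() for I in (O,S)])
s=get_state();print(s['position'],s['ft_force'],s['time'])
"
```

```text
red [[343.7, 194.4], [343.5, 196.9]]
blue [[314.9, 213.3], [314.9, 215.8]]
yellow [[285.7, 232.4], [285.7, 235.2]]
[ 0.54564974 -0.09273435  0.23813288] [0.05660314 0.72463267 0.11044168] 13.65
```

View pics/s8z.png

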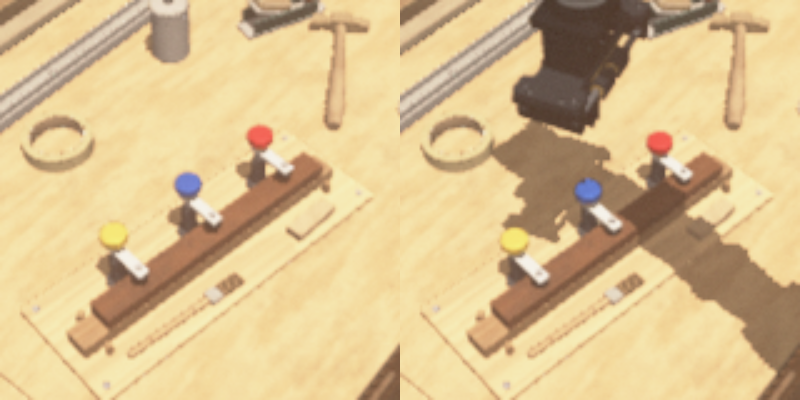

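All three knobs have dropped 2.5–2.8 px (2.6 px expected for 12 mm). The battens, brush, wedge and hammer haven't moved, and the hand is clear, so I'm handing in.

```bash
python3 -c "
from bench import *
print(close_job())"
```

```text
the job is handed in; nothing more can be done
None
```

I pressed the red, yellow and blue knobs down in that order with the shut fingertips, then lifted the hand clear and handed the job in at about 13.7 s of the 48 s.

- **Force:** the upward force read 7.1, 7.8 and 7.4 N at the end of each press, after rising with depth at roughly the spring's rate, so each rod was at its stop. A sideways reading of about 4 N appeared during each press and went away on lift-off. The highest total reading I saw was about 9 N, well under the 30 N limit.
- **Depth:** in the last scene picture the knobs sit 2.5 px (red), 2.5 px (blue) and 2.8 px (yellow) lower than at the start. I calculated 2.6 px at the red knob for the full 12 mm. At this resolution that means fully down, give or take about 1 mm.
- **Everything else:** comparing the first and last pictures by eye, the battens, brush, wedge and hammer show no shift. The tool is about 110 mm above the knobs and reads no contact force.

No check failed. The yellow colour detection picked up wood in two pictures, so I took that knob's position from the top view and from its centre read by eye in the wrist view, which agreed within 2 mm.

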